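# Let the stool seat down onto its bearers

### The arm

A 6-joint arm with a two-finger parallel gripper is mounted at the origin on a cart in front of the work surface, level with it; the furniture and walls round the work are solid. World frame = base frame: x ahead of the robot, y to its left, z up, the work surface at z = 0. Lengths are in mm, angles in rad, forces in N, time in s.
With the tool pointing down it reaches from about 300 to 775 mm from the base axis. Payload 14.6 kg.
Tool frame: the origin (TCP) lies on the front face of the gripper's body, between the roots of the fingers; the fingertips stand 97 mm ahead of it and the grasp point (between the pads) lies 78 mm ahead of it; z points along the fingers, y is the direction in which the jaws open and shut (so a half turn about z gives the same grasp; the last joint's range is limited). The gripper opens to 94 mm and grips with 3 to 60 N. Pads are 16 mm wide; open, the fingers measure 119 mm over their backs; the gripper's body (75 mm by 177 mm) begins 78 mm behind the grasp point.
Start: joints at [-1.404, 0.3, 1.521, -0, 1.321, -0.067], TCP at [127.415, -535.028, 302.646] pointing down, gripper open.
Joint ranges: [-3.03, 3.03], [-0.79, 2.21], [0.23, 2.52], [-1.04, 4.18], [0, 3.07], [-2.55, 2.55]. Speed limits (rad/s): [2.22, 2.22, 2.57, 3.14, 3.14, 3.14].

### API

Orientations are given as [roll, pitch, yaw] about the fixed x, y, z axes, in that order (R = Rz(yaw) Ry(pitch) Rx(roll)).
In Python, from cell import manip, eyes, finder gives the robot as it stands.
- The arm moves only by the tool drive_tool, never from a script. Its argument "rows" is a list of rows, each an object with "offset": the shift along the tool's x, y, z in mm, a list of three; "spin": the turn about the tool's z in degrees; "jaw": the finger opening in mm, from 0 to 94. In form: [{"offset": [dx, dy, dz], "spin": spin, "jaw": jaw}, ...]. A call has 1 to 20 rows; each row shifts and turns the commanded pose from where the row before left it, along the tool's axes as they then stand; what a row does not reach is not made up. A row lasts 1/10 s, in which the tool goes at most 50 mm and 8.59 degrees, less where a joint would pass 70% of its speed; a pose out of reach is approached as far as the arm can. A call is refused whole if a number of a shift passes 50 or a number of a turn 8.59, either way. A call with a gripper value outside its range is refused whole. The fingers move at their own pace and stop on an object; "force" is the grip in N (left out, the last holds). Time passes only in rows, so rows that do not move let the fingers close. It gives the time, the measured TCP pose, the force and the opening at its end, in the units of the state.
- manip.read_state(): the state, without advancing time (a new reading comes with each control period).
- eyes.camera(name): name is "side" or "top"; returns a dict with "color" (400x640x3 uint8, blue, green, red), "depth" (400x640 float32, mm along the optical axis (not along the pixel's ray), 0 where there is no reading), "vfov" (degrees; the focal length in pixels is half the picture's height over the tangent of half this angle, whatever the lens; pixels are square), "cx", "cy" (the principal point, pixels), "D" ([k1, k2, p1, p2, k3] as OpenCV has them; the pictures are not rectified), "rvec" (rotation vector, rad) and "tvec" (3), from world to camera coordinates, as OpenCV has them. Camera axes: x right, y down, z forward; pixel columns grow to the right and rows downward; lengths in mm; the calibration is good to about 2 mm. A picture is of the moment at which its call begins.
- manip.sign_off(): hands the job in, once; it reports no verdict.
Trained networks look in the newest picture that a camera, given by its name, has taken for a name from the list of things; names that differ only in an ending like _2 or _b are one class to them, and where a whole thing is asked for, a point or a joint stands for the part that bears it (a point fixed in the world has none). Each returns a list of dicts, best first, with "p" (0 to 1); they miss things now and then, are a little off and sometimes report something else, mostly with a low value. They report only what shows in the picture. A call takes as long as a camera call.
- finder.find_in(camera, target): "uv" ([column, row] in pixels, amid what is visible of it).
The state is a dict: "clock": time; "joints": joint angles; "qd": joint speeds; "effort": joint torques, N m; "eef_pos": TCP position; "eef_rot": TCP orientation; "wrist_force": force on the tool from outside, world axes, zero at the start; "moment": the same for the moment, N m; "finger_gap": finger opening in mm.
Only numpy, scipy, OpenCV 4.12 (cv2) and the standard library are available. Lean on these libraries where they do the work, as an engineer would, in place of code of your own. Each camera call takes 0.05 s, during which the arm holds its last target. There are 200 camera calls.

### The job

The stool seat is still standing on the oil of the jack, and its leg holes are to be chopped next, so bring it down onto solid timber. Set the spare bearer on edge on the bench under the bare left-hand side of the seat, beside the jack's foot and lying fore and aft like the bearer on the right; then crack the jack's release lever open to the left just far enough that the seat sinks slowly, never faster than 15 mm a second, until it rests on both bearers. Turn the lever back fully shut, let go, and leave the right-hand bearer and the other things on the bench where they are.

Things in the scene. Friction and masses are not known exactly. Their poses are not given: they have to be found in the camera images.
- jack: low grey hydraulic jack, fixed to the bench; origin on the bench under the ram's axis, x from the lever end towards the back, y to its left, z up. Foot plate 10 mm high, x -55 to +70 mm, y -43 to +43 mm, with a tongue 50 mm wide out to x = -175 mm. The seat overhangs the whole foot plate
- seat: round dark walnut stool seat, 286 mm across, 24 mm thick, screwed to the ram; origin at the middle of its underside, 82 mm above the bench plus the ram joint's value
- ram (a joint): height of the ram in m, 0 = fully down; it starts 25 to 38 mm up. At 13 mm the seat's underside is 95 mm above the bench, the height of the bearers. The seat's weight drives it down, at about 5 mm/s when the valve just opens, 5 to 15 mm/s more with each further 0.1 rad of valve and 20 mm/s or more wide open; it stops when the valve is turned back
- valve (a joint): release valve in rad: 0 = shut (lever leans 0.45 rad to the right of upright, against its stop), grows as the lever is swung to the left, 1.3 = end stop. The lever stays where it is left (about 2 N at the grip moves it). It holds up to a point somewhere between 0.35 and 0.95, which depends on load and wear, and lets the seat sink past it
- lever_grip (a point): middle of the round black hand grip of the release lever, 115 mm from the spindle; the grip is 60 mm long along the lever and tapers from 16 mm across below to 25 mm at the top. The spindle runs level along the jack's x axis 40 mm above the bench and the lever swings across it at jack x = -170 mm.
- spare_bearer: the spare bearer: planed pale softwood block 280 x 45 x 95 mm, 0.45 kg, standing on its 45 mm edge; origin at the middle of its underside, x along its length, z up
- spare_bearer_mid (a point): centre of the spare bearer, half-way up, same axes. When it is well placed this lies in the jack's frame at x -85 to +35 mm, y +66 to +120 mm, with the block parallel to the jack's x axis within 0.2 rad
- set_bearer: the same kind of bearer, already standing under the right-hand side of the seat (jack y about -90 mm); origin at the middle of its underside
- set_bearer_mid (a point): centre of the bearer on the right, half-way up, x along its length
- walnut_board: flat planed walnut board, 94 x 303 x 30 mm, long along its y axis; origin at the middle of its underside
- wax_tin: round tin, 68 mm across, 39 mm high; origin at the middle of its underside
- blue_stone: blue sharpening stone, 68 x 110 x 20 mm, long along y; origin at the middle of its underside
- turned_handle: turned walnut handle standing on end to the left of the seat, 38 mm across, 112 mm high; origin at the middle of its underside
- mallet: wooden carver's mallet lying on its side, 67 x 207 x 74 mm, long along y; origin on the bench under its middle
- gauge: wooden marking gauge, 62 x 200 x 68 mm, long along y; origin on the bench under its middle

How it is judged:
By the outcome, as a careful person would: the job done as asked, in the order asked, and still so for the second after the job is handed in, with the robot touching nothing.
It also fails if it takes over 67 s, if anything falls off the work surface, if the arm or the gripper's body presses on something with over 40 N, if the wrist force passes 120 N, or if a joint passes its speed limit or range.

## Working session

There is one attempt and no reset: what is moved stays moved. The work goes in short steps, Python scripts to look and compute and a tool call to move; the robot and the scene stay as the last step left them, time stands still between calls to the robot, and variables do not carry over. Pictures are saved under pics/ and viewed, about 8 in all and at most 12, crops included, and the job is handed in when it is done.

Besides the shell and the picture viewer there is one more tool, called after "Call:" as name(argument=value, ...) on one line, values as JSON. drive_tool: Moves the arm, as the interface text tells. Its arguments: {"type":"object","properties":{"rows":{"type":"array","items":{"type":"object","properties":{"offset":{"type":"array","items":{"type":"number"}},"spin":{"type":"number"},"jaw":{"type":"number"}}}},"force":{"type":"number"}},"required":["rows"]}

```bash
ls; mkdir -p pics
cat > h.py <<'E'
import numpy as np, cv2
from cell import manip, eyes, finder
def K(c):
    f=200/np.tan(np.radians(c["vfov"])/2); return np.array([[f,0,c["cx"]],[0,f,c["cy"]],[0,0,1.]])
def ray(c,uv):
    n=cv2.undistortPoints(np.array([[uv]],float),K(c),np.array(c["D"],float)).reshape(2)
    return np.array([n[0],n[1],1.])
def world(c,uv,d=None):
    if d is None:
        u,v=int(round(uv[0])),int(round(uv[1])); p=c["depth"][max(0,v-2):v+3,max(0,u-2):u+3]; p=p[p>0]
        if len(p)==0: return None
        d=np.median(p)
    R=cv2.Rodrigues(np.array(c["rvec"],float))[0]
    return R.T@(ray(c,uv)*d-np.array(c["tvec"],float).reshape(3))
def onplane(c,uv,z):
    R=cv2.Rodrigues(np.array(c["rvec"],float))[0]; o=-R.T@np.array(c["tvec"],float).reshape(3); r=R.T@ray(c,uv)
    return o+r*(z-o[2])/r[2]
def cloud(c):
    h,w=c["depth"].shape; v,u=np.mgrid[0:h,0:w]
    n=cv2.undistortPoints(np.stack([u.ravel(),v.ravel()],1).astype(float)[:,None],K(c),np.array(c["D"],float)).reshape(-1,2)
    d=c["depth"].ravel(); R=cv2.Rodrigues(np.array(c["rvec"],float))[0]
    P=(np.c_[n,np.ones(len(n))]*d[:,None]-np.array(c["tvec"],float).reshape(3))@R
    P[d<=0]=np.nan
    return P.reshape(h,w,3)
E
python3 - <<'E'
from h import *
names="jack seat lever_grip spare_bearer set_bearer walnut_board wax_tin blue_stone turned_handle mallet gauge".split()
for n in("top","side"):
    c=eyes.camera(n); cv2.imwrite(f"pics/{n}0.png",c["color"]); np.savez(f"{n}0.npz",**c)
    R=cv2.Rodrigues(np.array(c["rvec"],float))[0]; print(n,"cam at",-R.T@np.array(c["tvec"],float).reshape(3))
    for t in names:
        for r in finder.find_in(n,t)[:2]:
            w=world(c,r["uv"]); print(t,np.round(r["uv"]),round(r["p"],2),None if w is None else np.round(w))
print(manip.read_state())
E
```

```text
pics
top cam at [ 324.26996108   11.28263993 1392.05160213]
jack [325. 169.] 0.87 [622.  -9. 132.]
seat [320. 165.] 0.91 [635.   5. 133.]
seat [349. 205.] 0.21 [509. -89.  92.]
lever_grip [328. 219.] 0.73 [460. -16. 131.]
lever_grip [436. 214.] 0.33 [ 475. -374.   91.]
spare_bearer [436. 215.] 0.66 [ 472. -372.   91.]
set_bearer [353. 205.] 0.56 [ 521. -108.    0.]
walnut_board [215. 212.] 0.94 [500. 367.  27.]
wax_tin [254. 261.] 0.56 [333. 230.  37.]
blue_stone [376. 253.] 0.74 [ 355. -182.   18.]
blue_stone [433. 215.] 0.18 [ 473. -365.   89.]
turned_handle [255. 152.] 0.66 [688. 218. 105.]
turned_handle [253. 264.] 0.65 [322. 234.  37.]
mallet [209. 157.] 0.67 [686. 386.  57.]
gauge [202. 262.] 0.75 [327. 407.  30.]
gauge [436. 213.] 0.17 [ 479. -373.   92.]
side cam at [ 176.69307278 1014.82510912  976.52770403]
jack [298. 186.] 0.68 [605.  21. 135.]
jack [334. 198.] 0.31 [497. -58.  48.]
seat [290. 182.] 0.68 [642.   8. 137.]
seat [339. 197.] 0.53 [466. -14.  97.]
lever_grip [340. 194.] 0.79 [465. -17. 105.]
spare_bearer [359. 152.] 0.8 [ 484. -362.   65.]
set_bearer [334. 198.
[... 247 characters left out ...]
.]
gauge [341. 320.] 0.66 [326. 425.  37.]
{'clock': 1.2, 'joints': array([-1.40361535e+00,  2.99901789e-01,  1.52098276e+00, -2.10851581e-05,
        1.32070251e+00, -6.66180846e-02]), 'qd': array([ 0.00208331,  0.00124939, -0.00061299,  0.00086727, -0.00060036,
       -0.00152336]), 'effort': array([ 5.62236278e-05, -5.31666076e+01, -3.52916336e+01,  7.08983210e-02,
        2.13154888e-02, -1.16192138e-05]), 'eef_pos': array([ 127.40453419, -535.03612019,  302.65190048]), 'eef_rot': array([3.14158843e+00, 2.07562393e-05, 2.33804284e-01]), 'wrist_force': array([-0.88702385,  0.39359632,  0.88072874]), 'moment': array([ 0.02370482,  0.02813509, -0.00791033]), 'finger_gap': 93.92890993781495}
```

Run:
```python
from h import *
a=cv2.imread("pics/top0.png")[100:300,160:480]; b=cv2.imread("pics/side0.png")[120:330,180:440]
cv2.imwrite("pics/top0c.png",cv2.resize(a,(800,500),interpolation=cv2.INTER_CUBIC))
cv2.imwrite("pics/side0c.png",cv2.resize(b,(743,600),interpolation=cv2.INTER_CUBIC))
c=dict(np.load("top0.npz")); P=cloud(c); Q=P.reshape(-1,3)
def rect(m,n):
    q=Q[m][:,:2].astype(np.float32); print(n,len(q),cv2.minAreaRect(q),q.min(0),q.max(0))
X,Y,Z=Q.T
rect((Z>80)&(Z<105)&(Y<-300)&(X>250)&(X<750)&(Y>-480),"spare")
m=(Z>105)&(Z<150)&(np.hypot(X-640,Y)<200)&(X>485); q=Q[m]; print("seat z",np.percentile(q[:,2],[5,50,95])); rect(m,"seat"); print(cv2.minEnclosingCircle(q[:,:2].astype(np.float32)))
rect((Z>85)&(Z<103)&(Y<-40)&(Y>-200)&(X>350)&(X<700),"setb")
m=(Z>40)&(X<492)&(X>420)&(np.abs(Y+10)<70)
for p in Q[m]: print(np.round(p),end=" ")
rect((Z>60)&(Z<130)&(Y>160)&(Y<290)&(X>600),"handle")
```

```text
spare 1218 ((502.99090576171875, -408.89019775390625), (321.3409729003906, 138.6912078857422), 0.9323817491531372) [ 342.11258 -478.9599 ] [ 664.56726 -337.8639 ]
seat z [127.35450759 131.91066987 136.23022839]
seat 6036 ((635.0587158203125, -5.889373779296875), (285.1218566894531, 280.6106872558594), 0.10594357550144196) [ 492.4852  -146.20232] [777.6077  134.45018]
((635.4843139648438, -5.487751483917236), 143.69068908691406)
setb 107 ((499.9288330078125, -82.34333801269531), (31.75819206237793, 59.47865676879883), 28.68842315673828) [ 486.326    -100.809265] [528.1349   -51.612965]
[492. -59.  78.] [491. -62.  80.] [491. -65.  85.] [491. -68.  82.] [490. -71.  91.] [489. -74.  95.] [490. -78.  90.] [492.  10.  57.] [491. -60.  57.] [491. -63.  59.] [490. -66.  60.] [490. -69.  66.] [489. -72.  72.] [489. -76.  72.] [488. -79.  76.] [489.  24.  50.] [489.  20.  56.] [489.  17.  50.] [488.  14.  57.] [488.  10.  56.] [489.   7.  51.] [489.   4.  54.] [489.   0.  49.] [489. -74.  44.] [489. -77.  44.] [486.  24.  50.] [485.  20.  55.] [485.  17.  53.] [485.  14.  55.] [486.  10.  49.
[... 2142 characters left out ...]
] [459.  -2.  82.] [459.  -6.  84.] [458.  -9.  87.] [454. -18. 122.] [453. -21. 133.] [453. -24. 136.] [452. -26. 149.] [451. -29. 154.] [451. -32. 158.] [450. -35. 162.] [450. -38. 165.] [450. -41. 163.] [450. -44. 162.] [450. -48. 163.] [459.  24.  50.] [459.  21.  52.] [459.  17.  54.] [459.  14.  52.] [459.  11.  51.] [460.   7.  42.] [460.   4.  43.] [450. -27. 129.] [449. -30. 143.] [449. -33. 148.] [449. -36. 148.] [448. -39. 156.] [447. -41. 159.] [456.  17.  44.] [456.  14.  46.] [456.  11.  46.] [456.   7.  45.] [453.  14.  43.] handle 110 ((694.148193359375, 230.9361572265625), (30.486698150634766, 29.951444625854492), 46.2146110534668) [678.82935 214.8712 ] [710.2089  246.80197]
```

View pics/top0c.png

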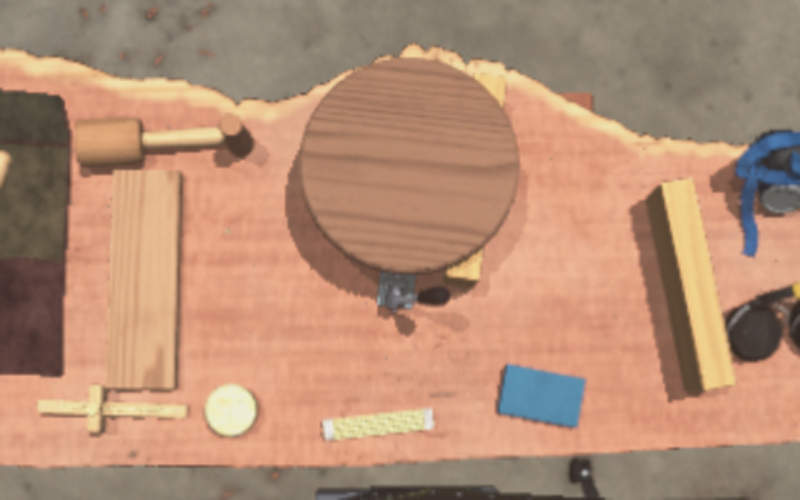

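View pics/side0c.png

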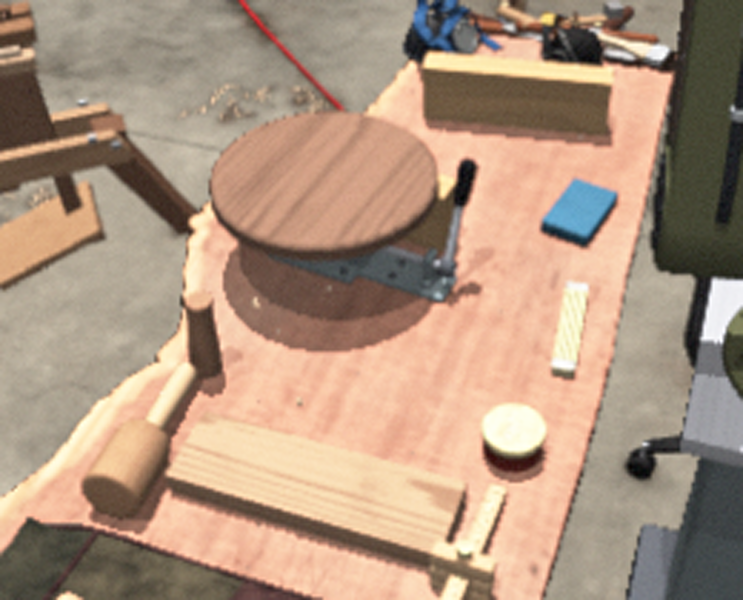

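```bash
cat >> h.py <<'E'
SEAT=np.array([635.3,-5.5]); JY=-0.114
def tojack(p): c,s=np.cos(JY),np.sin(JY); d=np.array(p[:2])-SEAT; return np.array([c*d[0]+s*d[1],-s*d[0]+c*d[1]])
def fromjack(x,y): c,s=np.cos(JY),np.sin(JY); return SEAT+np.array([c*x-s*y,s*x+c*y])
E
python3 - <<'E'
from h import *
c=dict(np.load("top0.npz")); P=cloud(c)
# top-face corner pixels from the crop
cr=np.array([[662,186],[693,180],[732,384],[703,390]])/2.5+[160,100]
w=np.array([onplane(c,u,95)[:2] for u in cr]); print(np.round(w))
m=np.zeros((400,640),np.uint8); cv2.fillPoly(m,[np.int32(np.round(cr+(cr.mean(0)*0)))],1); m=cv2.dilate(m,np.ones((5,5)))
col=c["color"].astype(int)
k=(m>0)&(P[...,2]>85)&(P[...,2]<108)&(P[...,1]>-440)
q=P[k][:,:2].astype(np.float32); r=cv2.minAreaRect(q); print(len(q),r,"z",np.median(P[k][:,2]))
d=q-q.mean(0); u,s,vt=np.linalg.svd(d,full_matrices=False); print(q.mean(0),np.arctan2(vt[0,1],vt[0,0]))
# seat underside fit check: bearer set and lever in jack frame
print("lever top",tojack([460,-41]),"block",tojack([466,14]),"handle",tojack([694,231]))
s=P.reshape(-1,3);t=s[(np.hypot(s[:,0]-635,s[:,1]+5)<130)&(s[:,2]>115)];print("seat top mean",t[:,2].mean())
print(fromjack(-80,180),fromjack(-60,100))
# bench reference
b=s[(s[:,0]>400)&(s[:,0]<650)&(s[:,1]<-180)&(s[:,1]>-300)];print("bench",np.median(b[:,2]))
c=dict(np.load("side0.npz"));s=cloud(c).reshape(-1,3);t=s[(np.hypot(s[:,0]-635,s[:,1]+5)<110)&(s[:,2]>115)];print("seat side",t[:,2].mean())
b=s[(s[:,0]>400)&(s[:,0]<500)&(s[:,1]>100)&(s[:,1]<250)];print("bench",np.median(b[:,2]))
E
```

```text
[[ 609. -342.]
 [ 616. -384.]
 [ 346. -422.]
 [ 339. -383.]]
1169 ((481.31060791015625, -382.7998046875), (279.54296875, 49.81061935424805), 9.00832748413086) z 92.5367797856061
[ 480.29214 -382.3764 ] -2.983097
lever top [-170.12389382  -55.21051306] block [-1.70419268e+02  1.15003246e-01] handle [ 31.4163399  241.64220159]
seat top mean 132.13399745876893
[576.29485981 182.43188508] [587.06478158 100.67609761]
bench -2.484216952417651
seat side 136.22892318944398
bench 0.8808592361062944
```

Call:
drive_tool(rows=[{"offset": [29, -5, 0], "spin": 0, "jaw": 75}, {"offset": [29, -5, 0], "spin": 0, "jaw": 75}, {"offset": [29, -5, 0], "spin": 0, "jaw": 75}, {"offset": [29, -5, 0], "spin": 0, "jaw": 75}, {"offset": [29, -5, 0], "spin": 0, "jaw": 75}, {"offset": [29, -5, 0], "spin": 0, "jaw": 75}, {"offset": [29, -5, 0], "spin": 0, "jaw": 75}, {"offset": [29, -5, 0], "spin": 0, "jaw": 75}, {"offset": [29, -5, 0], "spin": 0, "jaw": 75}, {"offset": [29, -5, 0], "spin": 0, "jaw": 75}, {"offset": [29, -5, 0], "spin": 0, "jaw": 75}, {"offset": [29, -5, 0], "spin": 0, "jaw": 75}, {"offset": [29, -6, 0], "spin": 0, "jaw": 75}, {"offset": [0, 0, 10], "spin": 4.4, "jaw": 75}, {"offset": [0, 0, 20], "spin": 0, "jaw": 75}, {"offset": [0, 0, 20], "spin": 0, "jaw": 75}], force=60)

```text
clock: 2.8
eef_pos: [479.1, -383.3, 252.1]
eef_rot: [3.141, -0.0, 0.157]
wrist_force: [0.3, 0.1, -0.2]
finger_gap: 75.3
```

Call:
drive_tool(rows=[{"offset": [0, 0, 25], "spin": 0, "jaw": 75}, {"offset": [0, 0, 25], "spin": 0, "jaw": 75}, {"offset": [0, 0, 20], "spin": 0, "jaw": 75}, {"offset": [0, 0, 15], "spin": 0, "jaw": 75}, {"offset": [0, 0, 10], "spin": 0, "jaw": 75}, {"offset": [0, 0, 4], "spin": 0, "jaw": 75}, {"offset": [0, 0, 0], "spin": 0, "jaw": 40}, {"offset": [0, 0, 0], "spin": 0, "jaw": 40}, {"offset": [0, 0, 0], "spin": 0, "jaw": 40}, {"offset": [0, 0, 0], "spin": 0, "jaw": 40}, {"offset": [0, 0, 0], "spin": 0, "jaw": 40}, {"offset": [0, 0, 0], "spin": 0, "jaw": 40}])

```text
clock: 4.0
eef_pos: [479.0, -383.7, 154.2]
eef_rot: [3.141, -0.001, 0.157]
wrist_force: [-0.3, -0.8, 4.0]
finger_gap: 44.9
```

Call:
drive_tool(rows=[{"offset": [0, 0, -10], "spin": 0, "jaw": 40}, {"offset": [0, 0, -20], "spin": 0, "jaw": 40}, {"offset": [0, 0, -20], "spin": 0, "jaw": 40}])

```text
clock: 4.3
eef_pos: [478.7, -383.2, 204.1]
eef_rot: [-3.14, 0.001, 0.157]
wrist_force: [0.8, 0.0, -3.3]
finger_gap: 44.9
```

Call:
drive_tool(rows=[{"offset": [0, 0, -25], "spin": 0, "jaw": 40}, {"offset": [0, 0, -30], "spin": 0, "jaw": 40}, {"offset": [0, 0, -30], "spin": 0, "jaw": 40}, {"offset": [0, 0, -30], "spin": 0, "jaw": 40}, {"offset": [0, 0, -25], "spin": 3, "jaw": 40}, {"offset": [0, 0, -10], "spin": 4, "jaw": 40}, {"offset": [0, 0, 0], "spin": 4, "jaw": 40}, {"offset": [0, 0, 0], "spin": 3, "jaw": 40}, {"offset": [0, 0, 0], "spin": 1.5, "jaw": 40}, {"offset": [0, -10, 0], "spin": 0, "jaw": 40}, {"offset": [0, -20, 0], "spin": 0, "jaw": 40}])

```text
clock: 5.4
eef_pos: [482.0, -353.5, 353.3]
eef_rot: [-3.141, 0.001, -0.113]
wrist_force: [1.2, -0.1, -3.2]
finger_gap: 45.1
```

Call:
drive_tool(rows=[{"offset": [2, -30, 0], "spin": 0, "jaw": 40}, {"offset": [2, -30, 0], "spin": 0, "jaw": 40}, {"offset": [2, -30, 0], "spin": 0, "jaw": 40}, {"offset": [2, -30, 0], "spin": 0, "jaw": 40}, {"offset": [2, -30, 0], "spin": 0, "jaw": 40}, {"offset": [2, -30, 0], "spin": 0, "jaw": 40}, {"offset": [2, -30, 0], "spin": 0, "jaw": 40}, {"offset": [2, -30, 0], "spin": 0, "jaw": 40}, {"offset": [2, -30, 0], "spin": 0, "jaw": 40}, {"offset": [2, -30, 0], "spin": 0, "jaw": 40}, {"offset": [2, -30, 0], "spin": 0, "jaw": 40}, {"offset": [2, -30, 0], "spin": 0, "jaw": 40}, {"offset": [2, -30, 0], "spin": 0, "jaw": 40}, {"offset": [2, -30, 0], "spin": 0, "jaw": 40}, {"offset": [2, -30, 0], "spin": 0, "jaw": 40}, {"offset": [2, -30, 0], "spin": 0, "jaw": 40}, {"offset": [0, -30, 0], "spin": 0, "jaw": 40}, {"offset": [0, -20, 0], "spin": 0, "jaw": 40}, {"offset": [0, -10, 0], "spin": 0, "jaw": 40}, {"offset": [0, 0, 0], "spin": 0, "jaw": 40}])

```text
clock: 7.4
eef_pos: [574.9, 180.2, 353.5]
eef_rot: [3.142, 0.0, -0.111]
wrist_force: [0.7, -0.7, -3.4]
finger_gap: 44.5
```

Call:
drive_tool(rows=[{"offset": [0, -2, 20], "spin": 0, "jaw": 40}, {"offset": [0, 0, 20], "spin": 0, "jaw": 40}, {"offset": [0, 0, 10], "spin": 0, "jaw": 40}, {"offset": [0, 0, 0], "spin": 0, "jaw": 40}])

```text
clock: 7.8
eef_pos: [575.2, 180.4, 302.6]
eef_rot: [3.141, 0.002, -0.114]
wrist_force: [-0.5, -0.8, -2.3]
finger_gap: 44.5
```

Run:
```python
from h import *
c=eyes.camera("side"); cv2.imwrite("pics/s1.png",cv2.resize(c["color"][120:330,180:440],(743,600),interpolation=cv2.INTER_CUBIC)); np.savez("side1.npz",**c)
c=eyes.camera("top"); np.savez("top1.npz",**c)
cv2.imwrite("pics/t1.png",cv2.resize(c["color"][100:300,160:480],(800,500),interpolation=cv2.INTER_CUBIC))
```

```text
(no output)
```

View pics/s1.png

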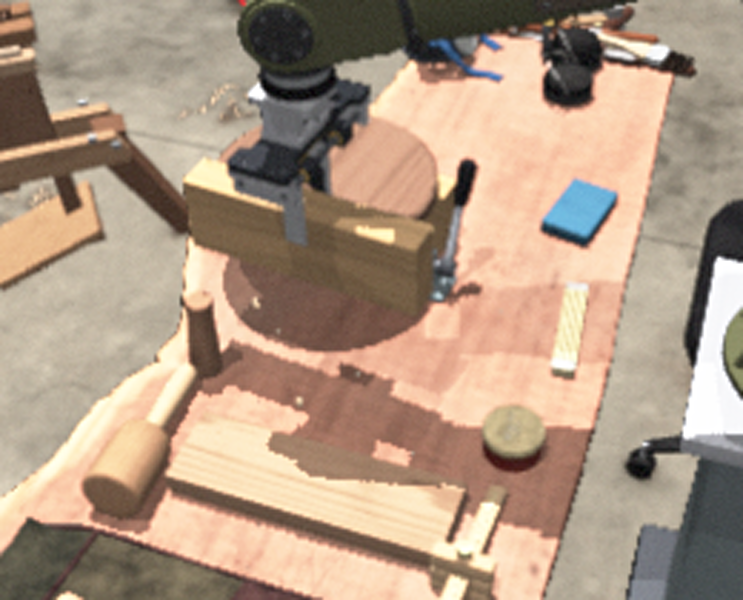

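Call:
drive_tool(rows=[{"offset": [0, 0, 20], "spin": 0, "jaw": 40}, {"offset": [0, 0, 25], "spin": 0, "jaw": 40}, {"offset": [0, 0, 25], "spin": 0, "jaw": 40}, {"offset": [0, 0, 25], "spin": 0, "jaw": 40}, {"offset": [0, 0, 20], "spin": 0, "jaw": 40}, {"offset": [0, 0, 15], "spin": 0, "jaw": 40}, {"offset": [0, 0, 10], "spin": 0, "jaw": 40}, {"offset": [0, 0, 5], "spin": 0, "jaw": 40}, {"offset": [0, 0, 2], "spin": 0, "jaw": 40}, {"offset": [0, 0, 1], "spin": 0, "jaw": 40}, {"offset": [0, 0, 0], "spin": 0, "jaw": 40}])

```text
clock: 9.0
eef_pos: [575.7, 181.3, 156.2]
eef_rot: [-3.141, -0.001, -0.114]
wrist_force: [1.2, -0.1, -3.4]
finger_gap: 44.7
```

Call:
drive_tool(rows=[{"offset": [0, 0, 1], "spin": 0, "jaw": 40}, {"offset": [0, 0, 1], "spin": 0, "jaw": 40}])

```text
clock: 9.2
eef_pos: [575.6, 181.2, 154.1]
eef_rot: [-3.141, -0.001, -0.114]
wrist_force: [-5.7, -1.4, 9.4]
finger_gap: 44.3
```

Call:
drive_tool(rows=[{"offset": [0, 0, 0], "spin": 0, "jaw": 60}, {"offset": [0, 0, 0], "spin": 0, "jaw": 60}, {"offset": [0, 0, 0], "spin": 0, "jaw": 60}, {"offset": [-10, 0, 0], "spin": 0, "jaw": 60}, {"offset": [-20, 0, 0], "spin": 0, "jaw": 60}, {"offset": [-20, 0, 0], "spin": 0, "jaw": 60}, {"offset": [-20, 0, 0], "spin": 0, "jaw": 60}, {"offset": [-10, 0, 0], "spin": 0, "jaw": 60}, {"offset": [0, 0, 0], "spin": 0, "jaw": 40}, {"offset": [0, 0, 0], "spin": 0, "jaw": 40}, {"offset": [0, 0, 0], "spin": 0, "jaw": 40}, {"offset": [0, 0, 0], "spin": 0, "jaw": 40}, {"offset": [0, 0, 0], "spin": 0, "jaw": 40}])

```text
clock: 10.5
eef_pos: [496.5, 190.2, 153.9]
eef_rot: [-3.141, -0.001, -0.114]
wrist_force: [1.7, 0.4, 3.8]
finger_gap: 44.6
```

Call:
drive_tool(rows=[{"offset": [0, 3, -1], "spin": 0, "jaw": 40}, {"offset": [1, 6, 0], "spin": 0, "jaw": 40}, {"offset": [1, 8, 0], "spin": 0, "jaw": 40}, {"offset": [1, 8, 0], "spin": 0, "jaw": 40}, {"offset": [1, 8, 0], "spin": 0, "jaw": 40}, {"offset": [1, 8, 0], "spin": 0, "jaw": 40}, {"offset": [1, 8, 0], "spin": 0, "jaw": 40}, {"offset": [1, 8, 0], "spin": 0, "jaw": 40}, {"offset": [1, 8, 0], "spin": 0, "jaw": 40}, {"offset": [1, 7, 0], "spin": 0, "jaw": 40}, {"offset": [1, 4, 0], "spin": 0, "jaw": 40}, {"offset": [0, 3, 0], "spin": 0, "jaw": 40}, {"offset": [0, 0, 0], "spin": 0, "jaw": 40}])

```text
clock: 11.8
eef_pos: [496.9, 110.4, 154.6]
eef_rot: [3.142, 0.0, -0.114]
wrist_force: [-0.4, 0.3, -4.4]
finger_gap: 44.8
```

Run:
```python
from h import *
c=eyes.camera("side"); cv2.imwrite("pics/s2.png",cv2.resize(c["color"][150:290,220:400],(771,600),interpolation=cv2.INTER_CUBIC)); np.savez("side2.npz",**c)
P=cloud(c).reshape(-1,3);t=P[(np.hypot(P[:,0]-635,P[:,1]+5)<110)&(P[:,2]>115)&(P[:,2]<150)&(P[:,0]>640)];print("seat side",np.median(t[:,2]))
print(tojack(manip.read_state()["eef_pos"]),manip.read_state()["wrist_force"])
```

```text
seat side 136.27930275346992
[-150.66817563   99.64832421] [ 0.23685604 -0.55880723 -3.24392067]
```

View pics/s2.png

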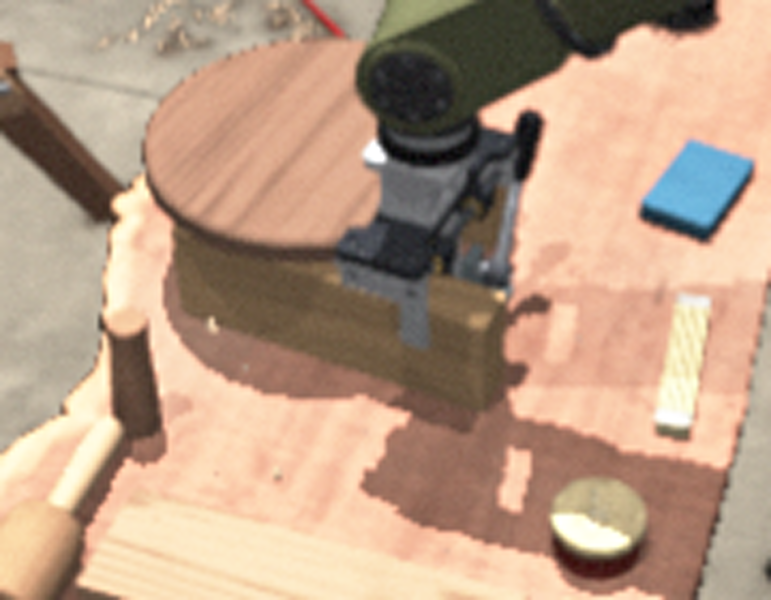

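Call:
drive_tool(rows=[{"offset": [0, 0, 1], "spin": 0, "jaw": 40}, {"offset": [0, 0, 0], "spin": 0, "jaw": 62}, {"offset": [0, 0, 0], "spin": 0, "jaw": 62}, {"offset": [0, 0, 0], "spin": 0, "jaw": 62}, {"offset": [-2, 0, -10], "spin": 0, "jaw": 62}, {"offset": [-2, 0, -20], "spin": 0, "jaw": 62}, {"offset": [0, 0, -25], "spin": 0, "jaw": 62}, {"offset": [0, 0, -25], "spin": 0, "jaw": 62}, {"offset": [0, 0, -25], "spin": 0, "jaw": 62}, {"offset": [0, 0, -25], "spin": 0, "jaw": 62}, {"offset": [0, 10, -15], "spin": -8, "jaw": 62}, {"offset": [0, 0, 0], "spin": -8, "jaw": 50}, {"offset": [0, 0, 0], "spin": -8, "jaw": 50}, {"offset": [0, 0, 0], "spin": -8, "jaw": 50}, {"offset": [0, 0, 0], "spin": -8, "jaw": 50}, {"offset": [0, 0, 0], "spin": -8, "jaw": 50}, {"offset": [0, 0, 0], "spin": -8, "jaw": 50}, {"offset": [0, 0, 0], "spin": -8, "jaw": 50}, {"offset": [0, 0, 0], "spin": -8, "jaw": 50}, {"offset": [0, 0, 0], "spin": -8, "jaw": 50}])

```text
clock: 13.85
eef_pos: [491.7, 101.2, 299.5]
eef_rot: [3.141, -0.0, 1.289]
wrist_force: [-0.4, -0.2, -0.2]
finger_gap: 50.1
```

Run:
```python
from h import *
for n in("side","top"):
    c=eyes.camera(n); np.savez(n+"3.npz",**c); P=cloud(c)
    cv2.imwrite(f"pics/{n}3.png",cv2.resize(c["color"][130:270,240:420],(771,600),interpolation=cv2.INTER_CUBIC))
    g=c["color"].max(2)
    J=np.apply_along_axis(lambda p:np.r_[tojack(p),p[2]],2,P)
    k=(np.abs(J[...,0]+170)<22)&(J[...,2]>105)&(J[...,2]<185)&(J[...,1]<20)&(J[...,1]>-100)
    print(n,k.sum(),np.nanmedian(J[k],0),np.percentile(J[k],[5,95],axis=0).round(1))
    k=(J[...,2]>85)&(J[...,2]<103)&(J[...,1]>60)&(J[...,1]<140)&(J[...,0]<-100)&(J[...,0]>-240)
    q=J[k][:,:2].astype(np.float32); print("spare top",len(q),cv2.minAreaRect(q),q.min(0),q.max(0))
print(manip.read_state()["eef_pos"],manip.read_state()["eef_rot"])
```

```text
side 110 [-171.89771221  -42.03372883  145.66446366] [[-180.2  -58.3  112.9]
 [-161.7  -28.2  168.6]]
spare top 366 ((-154.16697692871094, 97.43635559082031), (108.52533721923828, 48.91585922241211), 1.0638967752456665) [-208.56776   72.21245] [-100.32885   122.125984]
top 88 [-172.190767    -47.41934198  158.06798708] [[-181.8  -62.8  121.7]
 [-161.9  -28.8  167.8]]
spare top 9 ((-150.49569702148438, 78.77011108398438), (19.549131393432617, 3.354307174682617), 2.97110915184021) [-160.31892    76.869026] [-140.68115   80.28621]
[491.7089409  101.18203827 299.3865377 ] [ 3.14086198e+00 -3.19966916e-04  1.28506717e+00]
```

View pics/top3.png

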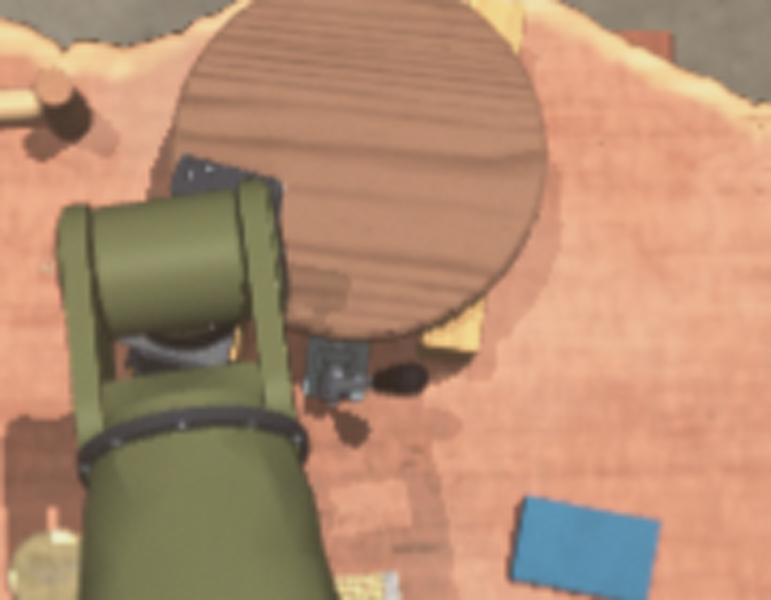

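Call:
drive_tool(rows=[{"offset": [0, 0, 0], "spin": -5, "jaw": 36}, {"offset": [0, 0, 0], "spin": -4.9, "jaw": 36}, {"offset": [-16, 0, 0], "spin": 0, "jaw": 36}, {"offset": [-25, -4, 0], "spin": 0, "jaw": 36}, {"offset": [-30, -4, 0], "spin": 0, "jaw": 36}, {"offset": [-30, -4, 0], "spin": 0, "jaw": 36}, {"offset": [-25, -4, 0], "spin": 0, "jaw": 36}, {"offset": [-20, 0, 0], "spin": 0, "jaw": 36}, {"offset": [0, 0, 5], "spin": 0, "jaw": 36}, {"offset": [0, 0, 10], "spin": 0, "jaw": 36}, {"offset": [0, 0, 0], "spin": 0, "jaw": 36}], force=15)

```text
clock: 15.05
eef_pos: [458.8, -41.2, 282.2]
eef_rot: [-3.139, -0.0, 1.455]
wrist_force: [0.6, -0.2, 0.3]
finger_gap: 35.9
```

Run:
```python
from h import *
c=eyes.camera("side"); cv2.imwrite("pics/s4.png",cv2.resize(c["color"][120:240,270:400],(650,600),interpolation=cv2.INTER_CUBIC))
s=manip.read_state(); print(tojack(s["eef_pos"]),s["eef_pos"],s["eef_rot"],s["finger_gap"])
```

```text
[-171.0580485   -55.54414198] [459.03395751 -41.22520023 282.88904474] [-3.14008084e+00 -1.98809925e-04  1.45525717e+00] 36.354106188742634
```

View pics/s4.png

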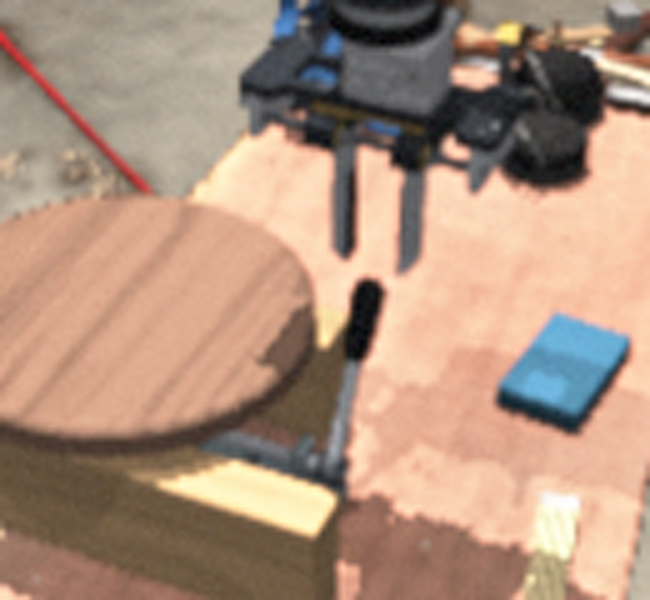

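Call:
drive_tool(rows=[{"offset": [0, 0, 12], "spin": 0, "jaw": 36}, {"offset": [0, 0, 12], "spin": 0, "jaw": 36}, {"offset": [0, 0, 12], "spin": 0, "jaw": 36}, {"offset": [0, 0, 8], "spin": 0, "jaw": 36}, {"offset": [0, 0, 3], "spin": 0, "jaw": 36}, {"offset": [0, 0, 0], "spin": 0, "jaw": 12}, {"offset": [0, 0, 0], "spin": 0, "jaw": 12}, {"offset": [0, 0, 0], "spin": 0, "jaw": 12}, {"offset": [0, 0, 0], "spin": 0, "jaw": 12}], force=15)

```text
clock: 16.0
eef_pos: [461.5, -41.8, 237.2]
eef_rot: [3.133, -0.001, 1.455]
wrist_force: [27.4, 3.4, -18.3]
finger_gap: 24.3
```

```bash
cat > m.py <<'E'
from h import *
c=eyes.camera("side"); P=cloud(c).reshape(-1,3)
t=P[(np.hypot(P[:,0]-650,P[:,1]+0)<95)&(P[:,2]>100)&(P[:,2]<150)]
s=manip.read_state(); j=tojack(s["eef_pos"]); z=s["eef_pos"][2]-78
print("t",s["clock"],"seat",t[:,2].mean().round(2),len(t),"jack",j.round(1),"z",z.round(1),"v",round(0.45-np.arctan2(-j[1],z-40),3),"r",round(np.hypot(j[1],z-40),1),s["wrist_force"].round(1),s["finger_gap"].round(1))
E
python3 m.py
```

```text
Traceback (most recent call last):
  File "m.py", line 5, in <module>
    print("t",s["clock"],"seat",t[:,2].mean().round(2),len(t),"jack",j.round(1),"z",z.round(1),"v",round(0.45-np.arctan2(-j[1],z-40),3),"r",round(np.hypot(j[1],z-40),1),s["wrist_force"].round(1),s["finger_gap"].round(1))
                                                                                                                                                                                                   ^^^^^^^^^^^^^^^^^^^^^
AttributeError: 'float' object has no attribute 'round'
```

Call:
drive_tool(rows=[{"offset": [0, 2, 0.5], "spin": 0, "jaw": 12}, {"offset": [0, 1, 0.5], "spin": 0, "jaw": 12}, {"offset": [0, 0, 0], "spin": 0, "jaw": 12}])

```text
clock: 16.35
eef_pos: [462.4, -42.6, 236.5]
eef_rot: [3.14, 0.0, 1.456]
wrist_force: [-0.4, -1.4, 3.3]
finger_gap: 23.9
```

```bash
sed -i 's/s\["finger_gap"\].round(1)/round(s["finger_gap"],1)/' m.py; python3 m.py
```

```text
t 16.4 seat 136.38 1345 jack [-167.6  -56.5] z 158.4 v 0.005 r 131.2 [-0.7 -0.8  4.1] 24.2
```

Call:
drive_tool(rows=[{"offset": [3, 0, -1.3], "spin": 0, "jaw": 12}, {"offset": [3, 0, -1.3], "spin": 0, "jaw": 12}, {"offset": [3, 0, -1.3], "spin": 0, "jaw": 12}, {"offset": [3.1, 0, -1.2], "spin": 0, "jaw": 12}, {"offset": [3.1, 0, -1.0], "spin": 0, "jaw": 12}, {"offset": [3.1, 0, -1.0], "spin": 0, "jaw": 12}, {"offset": [3.1, 0, -1.0], "spin": 0, "jaw": 12}, {"offset": [3.2, 0, -0.9], "spin": 0, "jaw": 12}, {"offset": [3.2, 0, -0.7], "spin": 0, "jaw": 12}, {"offset": [3.2, 0, -0.7], "spin": 0, "jaw": 12}, {"offset": [3.2, 0, -0.6], "spin": 0, "jaw": 12}, {"offset": [3.2, 0, -0.6], "spin": 0, "jaw": 12}, {"offset": [0, 0, 0], "spin": 0, "jaw": 12}])

```text
clock: 17.7
eef_pos: [466.9, -4.7, 247.5]
eef_rot: [3.14, -0.001, 1.456]
wrist_force: [5.9, 0.7, 2.4]
finger_gap: 23.8
```

```bash
python3 m.py; python3 m.py
```

```text
t 17.75 seat 136.28 1358 jack [-167.4  -18.4] z 169.5 v 0.309 r 130.8 [6.1 0.  2.4] 24.0
t 17.8 seat 136.23 1339 jack [-167.4  -18.4] z 169.5 v 0.309 r 130.8 [ 6.5 -0.3  1.8] 24.2
```

Call:
drive_tool(rows=[{"offset": [3.2, 0, -0.4], "spin": 0, "jaw": 12}, {"offset": [0, 0, 0], "spin": 0, "jaw": 12}, {"offset": [0, 0, 0], "spin": 0, "jaw": 12}])

```text
clock: 18.1
eef_pos: [467.3, -1.6, 247.9]
eef_rot: [3.14, -0.001, 1.456]
wrist_force: [6.1, 0.8, 1.8]
finger_gap: 24.0
```

```bash
python3 m.py
```

```text
t 18.15 seat 136.1 1358 jack [-167.4  -15.2] z 169.9 v 0.333 r 130.8 [6.8 0.6 1.3] 24.4
```

Call:
drive_tool(rows=[{"offset": [3.2, 0, -0.3], "spin": 0, "jaw": 12}, {"offset": [0, 0, 0], "spin": 0, "jaw": 12}, {"offset": [0, 0, 0], "spin": 0, "jaw": 12}])

```text
clock: 18.45
eef_pos: [467.7, 1.6, 248.2]
eef_rot: [3.14, -0.001, 1.456]
wrist_force: [6.8, 0.0, 0.4]
finger_gap: 24.1
```

```bash
python3 m.py
```

```text
t 18.5 seat 135.31 1357 jack [-167.3  -12.1] z 170.2 v 0.358 r 130.7 [ 7.6 -0.1  1.3] 23.9
```

```bash
python3 m.py;python3 m.py;python3 m.py;python3 m.py
```

```text
t 18.55 seat 135.31 1343 jack [-167.3  -12.1] z 170.2 v 0.358 r 130.7 [6.6 1.3 0.7] 23.8
t 18.6 seat 135.29 1349 jack [-167.3  -12.1] z 170.2 v 0.358 r 130.7 [ 6.9  0.3 -0.6] 24.2
t 18.65 seat 135.14 1349 jack [-167.3  -12.1] z 170.2 v 0.358 r 130.7 [8.1 0.7 1. ] 24.2
t 18.7 seat 134.91 1359 jack [-167.3  -12.1] z 170.2 v 0.358 r 130.7 [7.2 0.7 1.2] 24.0
```

Call:
drive_tool(rows=[{"offset": [0, 0, 0], "spin": 0, "jaw": 12}, {"offset": [0, 0, 0], "spin": 0, "jaw": 12}, {"offset": [0, 0, 0], "spin": 0, "jaw": 12}, {"offset": [0, 0, 0], "spin": 0, "jaw": 12}, {"offset": [0, 0, 0], "spin": 0, "jaw": 12}])

```text
clock: 19.2
eef_pos: [467.7, 1.6, 248.2]
eef_rot: [3.14, -0.001, 1.456]
wrist_force: [7.5, 2.1, 0.6]
finger_gap: 24.0
```

```bash
python3 m.py
```

```text
t 19.25 seat 133.86 1355 jack [-167.3  -12.1] z 170.1 v 0.357 r 130.7 [8.3 1.1 0.8] 23.9
```

Call:
drive_tool(rows=[{"offset": [0, 0, 0], "spin": 0, "jaw": 12}, {"offset": [0, 0, 0], "spin": 0, "jaw": 12}, {"offset": [0, 0, 0], "spin": 0, "jaw": 12}, {"offset": [0, 0, 0], "spin": 0, "jaw": 12}, {"offset": [0, 0, 0], "spin": 0, "jaw": 12}, {"offset": [0, 0, 0], "spin": 0, "jaw": 12}, {"offset": [0, 0, 0], "spin": 0, "jaw": 12}, {"offset": [0, 0, 0], "spin": 0, "jaw": 12}, {"offset": [0, 0, 0], "spin": 0, "jaw": 12}, {"offset": [0, 0, 0], "spin": 0, "jaw": 12}])

```text
clock: 20.25
eef_pos: [467.7, 1.5, 248.2]
eef_rot: [3.14, -0.001, 1.456]
wrist_force: [6.7, 0.5, 0.7]
finger_gap: 24.0
```

```bash
python3 m.py
```

```text
t 20.3 seat 132.12 1357 jack [-167.3  -12.1] z 170.1 v 0.358 r 130.7 [7.5 0.2 0.2] 24.0
```

Call:
drive_tool(rows=[{"offset": [0, 0, 0]}, {"offset": [0, 0, 0]}, {"offset": [0, 0, 0]}, {"offset": [0, 0, 0]}, {"offset": [0, 0, 0]}, {"offset": [0, 0, 0]}, {"offset": [0, 0, 0]}, {"offset": [0, 0, 0]}, {"offset": [0, 0, 0]}, {"offset": [0, 0, 0]}, {"offset": [0, 0, 0]}, {"offset": [0, 0, 0]}, {"offset": [0, 0, 0]}, {"offset": [0, 0, 0]}, {"offset": [0, 0, 0]}, {"offset": [0, 0, 0]}, {"offset": [0, 0, 0]}, {"offset": [0, 0, 0]}, {"offset": [0, 0, 0]}, {"offset": [0, 0, 0]}])

```text
validation failed for argument at $.ro...
```

```bash
python3 m.py
```

```text
t 20.35 seat 131.99 1349 jack [-167.3  -12.1] z 170.2 v 0.358 r 130.7 [ 7.1 -0.3  0.8] 24.0
```

Call:
drive_tool(rows=[{"offset": [0, 0, 0]}, {"offset": [0, 0, 0]}, {"offset": [0, 0, 0]}, {"offset": [0, 0, 0]}, {"offset": [0, 0, 0]}, {"offset": [0, 0, 0]}, {"offset": [0, 0, 0]}, {"offset": [0, 0, 0]}, {"offset": [0, 0, 0]}, {"offset": [0, 0, 0]}, {"offset": [0, 0, 0]}, {"offset": [0, 0, 0]}, {"offset": [0, 0, 0]}, {"offset": [0, 0, 0]}, {"offset": [0, 0, 0]}, {"offset": [0, 0, 0]}, {"offset": [0, 0, 0]}, {"offset": [0, 0, 0]}, {"offset": [0, 0, 0]}, {"offset": [0, 0, 0]}])

```text
validation failed for argument at $.ro...
```

```bash
python3 m.py
```

```text
t 20.4 seat 132.0 1347 jack [-167.3  -12.1] z 170.1 v 0.358 r 130.7 [6.6 0.8 0.8] 24.2
```

Call:
drive_tool(rows=[{"offset": [0, 0, 0], "spin": 0, "jaw": 12}, {"offset": [0, 0, 0], "spin": 0, "jaw": 12}, {"offset": [0, 0, 0], "spin": 0, "jaw": 12}, {"offset": [0, 0, 0], "spin": 0, "jaw": 12}, {"offset": [0, 0, 0], "spin": 0, "jaw": 12}, {"offset": [0, 0, 0], "spin": 0, "jaw": 12}, {"offset": [0, 0, 0], "spin": 0, "jaw": 12}, {"offset": [0, 0, 0], "spin": 0, "jaw": 12}, {"offset": [0, 0, 0], "spin": 0, "jaw": 12}, {"offset": [0, 0, 0], "spin": 0, "jaw": 12}, {"offset": [0, 0, 0], "spin": 0, "jaw": 12}, {"offset": [0, 0, 0], "spin": 0, "jaw": 12}, {"offset": [0, 0, 0], "spin": 0, "jaw": 12}, {"offset": [0, 0, 0], "spin": 0, "jaw": 12}, {"offset": [0, 0, 0], "spin": 0, "jaw": 12}, {"offset": [0, 0, 0], "spin": 0, "jaw": 12}, {"offset": [0, 0, 0], "spin": 0, "jaw": 12}, {"offset": [0, 0, 0], "spin": 0, "jaw": 12}, {"offset": [0, 0, 0], "spin": 0, "jaw": 12}, {"offset": [0, 0, 0], "spin": 0, "jaw": 12}])

```text
clock: 22.4
eef_pos: [467.7, 1.5, 248.2]
eef_rot: [3.14, -0.001, 1.456]
wrist_force: [6.4, 0.9, 0.8]
finger_gap: 23.7
```

```bash
python3 m.py
```

```text
t 22.45 seat 131.38 1353 jack [-167.3  -12.1] z 170.2 v 0.358 r 130.7 [ 7.1  0.3 -0.1] 23.9
```

Call:
drive_tool(rows=[{"offset": [0, 0, 0], "spin": 0, "jaw": 12}, {"offset": [0, 0, 0], "spin": 0, "jaw": 12}, {"offset": [0, 0, 0], "spin": 0, "jaw": 12}, {"offset": [0, 0, 0], "spin": 0, "jaw": 12}, {"offset": [0, 0, 0], "spin": 0, "jaw": 12}, {"offset": [0, 0, 0], "spin": 0, "jaw": 12}, {"offset": [0, 0, 0], "spin": 0, "jaw": 12}, {"offset": [0, 0, 0], "spin": 0, "jaw": 12}, {"offset": [0, 0, 0], "spin": 0, "jaw": 12}, {"offset": [0, 0, 0], "spin": 0, "jaw": 12}, {"offset": [0, 0, 0], "spin": 0, "jaw": 12}, {"offset": [0, 0, 0], "spin": 0, "jaw": 12}, {"offset": [0, 0, 0], "spin": 0, "jaw": 12}, {"offset": [0, 0, 0], "spin": 0, "jaw": 12}, {"offset": [0, 0, 0], "spin": 0, "jaw": 12}, {"offset": [0, 0, 0], "spin": 0, "jaw": 12}, {"offset": [0, 0, 0], "spin": 0, "jaw": 12}, {"offset": [0, 0, 0], "spin": 0, "jaw": 12}, {"offset": [0, 0, 0], "spin": 0, "jaw": 12}, {"offset": [0, 0, 0], "spin": 0, "jaw": 12}])

```text
clock: 24.45
eef_pos: [467.7, 1.6, 248.1]
eef_rot: [3.14, -0.001, 1.456]
wrist_force: [7.0, 0.8, 1.4]
finger_gap: 23.8
```

```bash
python3 m.py
```

```text
t 24.5 seat 131.51 1344 jack [-167.3  -12.1] z 170.2 v 0.358 r 130.7 [7.1 0.4 1.3] 23.8
```

Run:
```python
from h import *
for n in("side","top"):
    c=eyes.camera(n); P=cloud(c); np.savez(n+"5.npz",**c)
    J=np.apply_along_axis(lambda p:np.r_[tojack(p),p[2]],2,P)
    for nm,b in(("spare",(-205,-150,82,118)),("set",(-170,-120,-108,-78)),("bench",(-330,-260,100,160)),("seat",(-60,60,-60,60))):
        k=(J[...,0]>b[0])&(J[...,0]<b[1])&(J[...,1]>b[2])&(J[...,1]<b[3])
        z=J[k][:,2]
        if len(z): print(n,nm,len(z),np.percentile(z,[25,50,90]).round(1))
c=dict(np.load("side5.npz")); cv2.imwrite("pics/s5.png",cv2.resize(c["color"][150:270,240:390],(750,600),interpolation=cv2.INTER_CUBIC))
```

```text
side spare 305 [37.9 79.1 97.6]
side set 48 [1.3 2.4 9.8]
side bench 242 [-0.3  1.1  3.6]
side seat 691 [130.3 131.6 133.7]
top spare 186 [91.  92.9 96.6]
top set 59 [-2.1  5.7 92.2]
top bench 354 [-3.8 -1.8  1.5]
top seat 1262 [125.5 127.2 130.5]
```

View pics/s5.png

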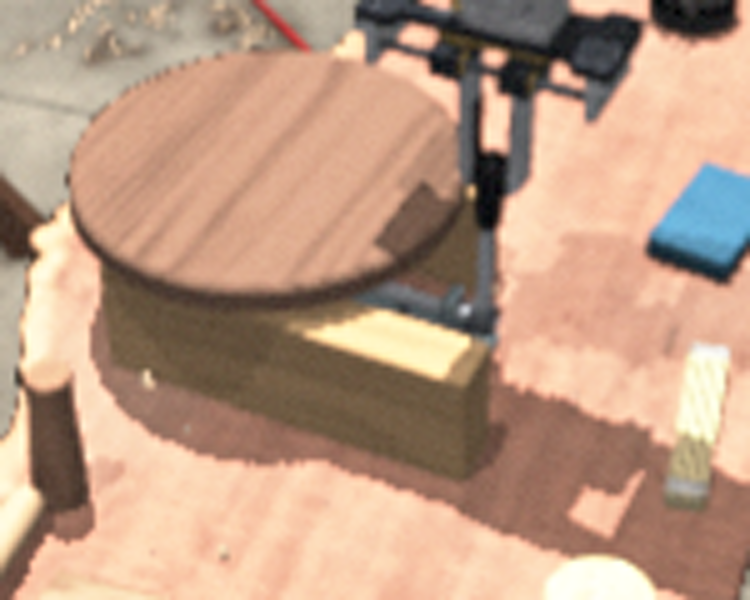

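Call:
drive_tool(rows=[{"offset": [2, 0, -0.2], "spin": 0, "jaw": 12}, {"offset": [0, 0, 0], "spin": 0, "jaw": 12}, {"offset": [0, 0, 0], "spin": 0, "jaw": 12}, {"offset": [0, 0, 0], "spin": 0, "jaw": 12}])

```text
clock: 25.0
eef_pos: [467.9, 3.5, 248.3]
eef_rot: [3.14, -0.001, 1.456]
wrist_force: [7.0, 0.2, -0.2]
finger_gap: 24.1
```

```bash
python3 m.py
```

```text
t 25.05 seat 130.14 1359 jack [-167.3  -10.1] z 170.3 v 0.372 r 130.7 [7.1 0.6 0. ] 24.1
```

Call:
drive_tool(rows=[{"offset": [2, 0, -0.1], "spin": 0, "jaw": 12}, {"offset": [0, 0, 0], "spin": 0, "jaw": 12}, {"offset": [0, 0, 0], "spin": 0, "jaw": 12}, {"offset": [0, 0, 0], "spin": 0, "jaw": 12}])

```text
clock: 25.45
eef_pos: [468.2, 5.4, 248.4]
eef_rot: [3.14, -0.001, 1.455]
wrist_force: [7.8, -0.5, 0.3]
finger_gap: 24.1
```

```bash
python3 m.py
```

```text
t 25.5 seat 128.46 1353 jack [-167.3   -8.2] z 170.4 v 0.387 r 130.7 [7.  0.3 0.5] 24.1
```

Call:
drive_tool(rows=[{"offset": [0, 0, 0], "spin": 0, "jaw": 12}, {"offset": [0, 0, 0], "spin": 0, "jaw": 12}, {"offset": [0, 0, 0], "spin": 0, "jaw": 12}, {"offset": [0, 0, 0], "spin": 0, "jaw": 12}, {"offset": [0, 0, 0], "spin": 0, "jaw": 12}])

```text
clock: 26.0
eef_pos: [468.1, 5.4, 248.4]
eef_rot: [3.14, -0.001, 1.455]
wrist_force: [6.3, -0.9, -0.0]
finger_gap: 24.3
```

```bash
python3 m.py
```

```text
t 26.05 seat 126.1 1352 jack [-167.3   -8.2] z 170.4 v 0.387 r 130.7 [ 8.3 -1.  -0.4] 24.4
```

Call:
drive_tool(rows=[{"offset": [0, 0, 0], "spin": 0, "jaw": 12}, {"offset": [0, 0, 0], "spin": 0, "jaw": 12}, {"offset": [0, 0, 0], "spin": 0, "jaw": 12}, {"offset": [0, 0, 0], "spin": 0, "jaw": 12}, {"offset": [0, 0, 0], "spin": 0, "jaw": 12}])

```text
clock: 26.55
eef_pos: [468.1, 5.4, 248.4]
eef_rot: [3.14, -0.001, 1.455]
wrist_force: [7.1, -0.6, 0.2]
finger_gap: 24.2
```

```bash
python3 m.py
```

```text
t 26.6 seat 123.93 1356 jack [-167.3   -8.2] z 170.4 v 0.388 r 130.7 [ 7.5 -0.5 -0.7] 23.8
```

Call:
drive_tool(rows=[{"offset": [0, 0, 0], "spin": 0, "jaw": 12}, {"offset": [0, 0, 0], "spin": 0, "jaw": 12}, {"offset": [0, 0, 0], "spin": 0, "jaw": 12}, {"offset": [0, 0, 0], "spin": 0, "jaw": 12}, {"offset": [0, 0, 0], "spin": 0, "jaw": 12}, {"offset": [0, 0, 0], "spin": 0, "jaw": 12}, {"offset": [0, 0, 0], "spin": 0, "jaw": 12}, {"offset": [0, 0, 0], "spin": 0, "jaw": 12}, {"offset": [0, 0, 0], "spin": 0, "jaw": 12}, {"offset": [0, 0, 0], "spin": 0, "jaw": 12}])

```text
clock: 27.6
eef_pos: [468.1, 5.4, 248.4]
eef_rot: [3.14, -0.001, 1.456]
wrist_force: [7.2, -0.2, 0.4]
finger_gap: 24.1
```

```bash
python3 m.py
```

```text
t 27.65 seat 120.71 1352 jack [-167.3   -8.2] z 170.4 v 0.387 r 130.6 [ 6.6 -0.4  0.6] 24.3
```

Call:
drive_tool(rows=[{"offset": [0, 0, 0], "spin": 0, "jaw": 12}, {"offset": [0, 0, 0], "spin": 0, "jaw": 12}, {"offset": [0, 0, 0], "spin": 0, "jaw": 12}, {"offset": [0, 0, 0], "spin": 0, "jaw": 12}, {"offset": [0, 0, 0], "spin": 0, "jaw": 12}, {"offset": [0, 0, 0], "spin": 0, "jaw": 12}, {"offset": [0, 0, 0], "spin": 0, "jaw": 12}, {"offset": [0, 0, 0], "spin": 0, "jaw": 12}, {"offset": [0, 0, 0], "spin": 0, "jaw": 12}, {"offset": [0, 0, 0], "spin": 0, "jaw": 12}])

```text
clock: 28.65
eef_pos: [468.1, 5.4, 248.4]
eef_rot: [3.14, -0.001, 1.456]
wrist_force: [6.9, -0.5, -0.3]
finger_gap: 24.1
```

```bash
python3 m.py
```

```text
t 28.7 seat 120.87 1349 jack [-167.3   -8.2] z 170.4 v 0.388 r 130.7 [ 8.2 -0.1  0.7] 24.2
```

Call:
drive_tool(rows=[{"offset": [2, 0, -0.1], "spin": 0, "jaw": 12}, {"offset": [0, 0, 0], "spin": 0, "jaw": 12}, {"offset": [0, 0, 0], "spin": 0, "jaw": 12}, {"offset": [0, 0, 0], "spin": 0, "jaw": 12}])

```text
clock: 29.1
eef_pos: [468.4, 7.4, 248.4]
eef_rot: [3.14, -0.001, 1.455]
wrist_force: [8.0, -0.7, 0.3]
finger_gap: 24.0
```

```bash
python3 m.py
```

```text
t 29.15 seat 120.83 1350 jack [-167.3   -6.2] z 170.5 v 0.403 r 130.6 [ 7.6 -1.9  0.6] 24.1
```

Call:
drive_tool(rows=[{"offset": [2, 0, 0], "spin": 0, "jaw": 12}, {"offset": [0, 0, 0], "spin": 0, "jaw": 12}, {"offset": [0, 0, 0], "spin": 0, "jaw": 12}, {"offset": [0, 0, 0], "spin": 0, "jaw": 12}])

```text
clock: 29.55
eef_pos: [468.6, 9.4, 248.5]
eef_rot: [3.14, -0.001, 1.456]
wrist_force: [8.0, -1.1, 0.1]
finger_gap: 24.2
```

```bash
python3 m.py
python3 - <<'E'
from h import *
c=eyes.camera("side"); cv2.imwrite("pics/s6.png",cv2.resize(c["color"][170:270,240:365],(750,600),interpolation=cv2.INTER_CUBIC))
E
```

```text
t 29.6 seat 120.8 1359 jack [-167.3   -4.2] z 170.5 v 0.418 r 130.6 [ 8.1 -0.8 -0.6] 24.0
```

View pics/s6.png

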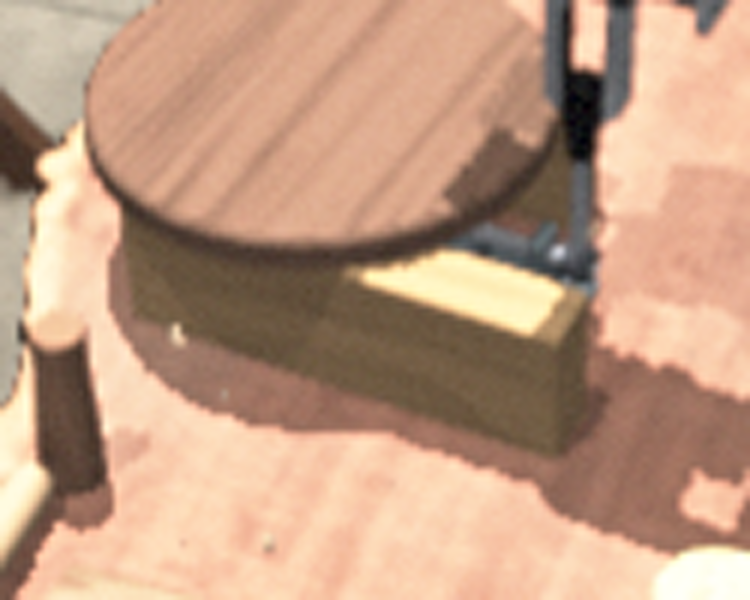

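Call:
drive_tool(rows=[{"offset": [-3.6, 0, 0.1], "spin": 0, "jaw": 12}, {"offset": [-3.6, 0, 0.2], "spin": 0, "jaw": 12}, {"offset": [-3.6, 0, 0.4], "spin": 0, "jaw": 12}, {"offset": [-3.6, 0, 0.4], "spin": 0, "jaw": 12}, {"offset": [-3.2, 0, 0.6], "spin": 0, "jaw": 12}, {"offset": [-3.2, 0, 0.6], "spin": 0, "jaw": 12}, {"offset": [-3.2, 0, 0.7], "spin": 0, "jaw": 12}, {"offset": [-3.2, 0, 0.7], "spin": 0, "jaw": 12}, {"offset": [-3.2, 0, 0.9], "spin": 0, "jaw": 12}, {"offset": [-3.1, 0, 1.0], "spin": 0, "jaw": 12}, {"offset": [-3.1, 0, 1.0], "spin": 0, "jaw": 12}, {"offset": [-3.1, 0, 1.0], "spin": 0, "jaw": 12}, {"offset": [-3.1, 0, 1.2], "spin": 0, "jaw": 12}, {"offset": [-3, 0, 1.3], "spin": 0, "jaw": 12}, {"offset": [-3, 0, 1.3], "spin": 0, "jaw": 12}, {"offset": [-3, 0, 1.3], "spin": 0, "jaw": 12}, {"offset": [-1, 0, 0.4], "spin": 0, "jaw": 12}, {"offset": [-1, 0, 0.4], "spin": 0, "jaw": 12}, {"offset": [0, 0, 0], "spin": 0, "jaw": 12}])

```text
clock: 31.55
eef_pos: [462.3, -43.2, 235.6]
eef_rot: [3.14, -0.003, 1.456]
wrist_force: [3.2, 10.8, 10.8]
finger_gap: 24.1
```

```bash
python3 m.py
```

```text
t 31.6 seat 120.8 1363 jack [-167.6  -57.1] z 157.6 v -0.002 r 130.7 [ 3.5 10.9 11.4] 23.8
```

Call:
drive_tool(rows=[{"offset": [0, 0, 0], "spin": 0, "jaw": 38}, {"offset": [0, 0, 0], "spin": 0, "jaw": 38}, {"offset": [0, 0, 0], "spin": 0, "jaw": 38}, {"offset": [0, 0, -10], "spin": 0, "jaw": 38}, {"offset": [0, 0, -20], "spin": 0, "jaw": 38}, {"offset": [0, 0, -25], "spin": 0, "jaw": 38}, {"offset": [0, 0, -25], "spin": 0, "jaw": 38}, {"offset": [-20, 0, -20], "spin": 0, "jaw": 38}, {"offset": [-30, 0, 0], "spin": 0, "jaw": 38}, {"offset": [-35, 0, 0], "spin": 0, "jaw": 38}, {"offset": [-35, 0, 0], "spin": 0, "jaw": 38}, {"offset": [-35, 0, 0], "spin": 0, "jaw": 38}, {"offset": [-35, 0, 0], "spin": 0, "jaw": 38}, {"offset": [-30, 0, 0], "spin": 0, "jaw": 38}, {"offset": [-20, 0, 0], "spin": 0, "jaw": 38}, {"offset": [0, 0, 0], "spin": 0, "jaw": 38}, {"offset": [0, 0, 0], "spin": 0, "jaw": 38}])

```text
clock: 33.3
eef_pos: [434.2, -282.5, 335.1]
eef_rot: [-3.141, -0.0, 1.455]
wrist_force: [0.1, 0.6, -0.8]
finger_gap: 38.2
```

```bash
python3 m.py
python3 - <<'E'
from h import *
for n in("side","top"):
    c=eyes.camera(n); np.savez(n+"7.npz",**c); P=cloud(c)
    cv2.imwrite(f"pics/{n}7.png",cv2.resize(c["color"][120:280,200:440],(800,533),interpolation=cv2.INTER_CUBIC))
    c0=dict(np.load(n+"0.npz")); P0=cloud(c0)
    for tag,Q in(("before",P0),("now",P)):
        J=np.apply_along_axis(lambda p:np.r_[tojack(p),p[2]],2,Q)
        k=(np.abs(J[...,0]+170)<22)&(J[...,2]>105)&(J[...,2]<185)&(J[...,1]<40)&(J[...,1]>-100)
        a=J[k]; print(n,tag,"lever",k.sum(),np.nanmedian(a,0).round(1),"lean",np.median(np.arctan2(-a[:,1],a[:,2]-40)).round(3))
    k=(J[...,2]>85)&(J[...,2]<103)&(J[...,1]>60)&(J[...,1]<140)&(J[...,0]<-110)&(J[...,0]>-240)
    q=J[k][:,:2].astype(np.float32); print("spare top",len(q),cv2.minAreaRect(q))
E
```

```text
t 33.35 seat 120.82 1357 jack [-168.2 -297.7] z 257.1 v -0.491 r 368.4 [0.1 0.5 0.4] 38.1
side before lever 117 [-172.1  -42.3  147.7] lean 0.387
side now lever 117 [-171.8  -43.   147.7] lean 0.382
spare top 341 ((-159.73171997070312, 94.75846099853516), (57.597412109375, 99.7075424194336), 85.99662780761719)
top before lever 89 [-172.2  -47.4  158.4] lean 0.382
top now lever 88 [-172.   -47.2  158.8] lean 0.38
spare top 415 ((-160.45611572265625, 95.2586441040039), (55.13108444213867, 99.30374145507812), 87.71978759765625)
```

View pics/top7.png

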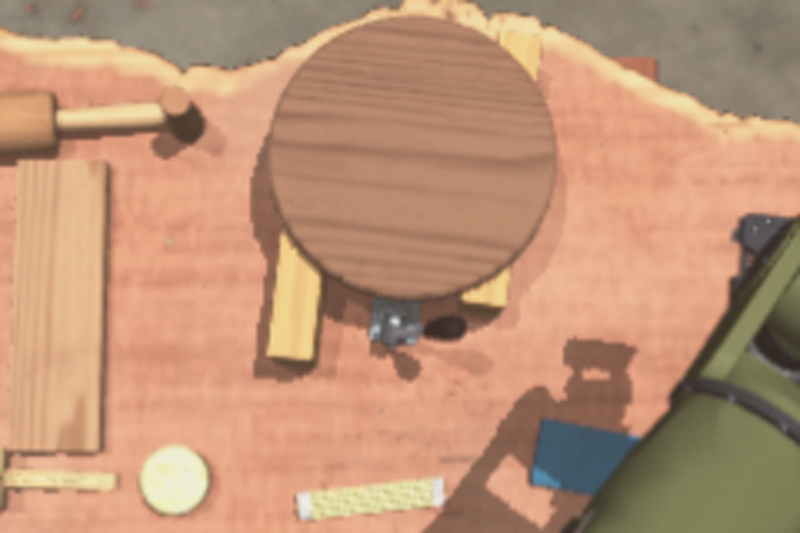

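```bash
python3 -c "from cell import manip; print(manip.sign_off())"
```

```text
the job is handed in; nothing more can be done
None
```

The seat is down on solid timber: it rests on the spare bearer on the left, and on the right-hand bearer by its height. The release lever is back at its stop, and the job is handed in at about 33 s.

- **Bearer:** I set it beside the jack, then slid it in sideways at bench level. Its centre is at about x -70, y +97 mm in the jack's frame, measured before the seat came down. It is within about 0.1 rad of parallel. The two fits disagreed, 0.02 rad before the lowering and about 0.05 after, but both are inside the 0.2 allowed.
- **Lowering:** the valve began to pass at about 0.36 rad. The seat then sank about 5 mm and stalled, so I opened the lever a little more, to 0.39. The fastest sinking I measured was about 4 mm/s.
- **Resting:** the seat's top stopped at 120.8 mm on the side camera, which reads about 1 mm high, against 119 mm expected. Opening the valve further to 0.42 moved it no more, so the bearers, not the oil, are carrying it. I did not measure contact on the right-hand bearer directly.
- **Lever:** I pushed it against its stop with about 11 N. In both cameras it leans the same as at the start, to within 0.005 rad.
- **Other checks:** the gripper is clear of everything and the wrist force is about zero. The last top picture shows nothing else disturbed; the arm hid part of the blue stone, and I did not measure the right-hand bearer's position again.
- **One reading to note:** closing on the lever grip about 3 mm off centre briefly gave about 33 N at the wrist. I corrected it before turning the lever.

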